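Show the saw's camera two flaws and confirm

TASK

Show the saw's camera which two flaws to cut out: from straight above, point at the dark knot in the pale pine board with the fingertips about 2 cm over it, not touching, and dwell there for two seconds; then point in the same way at the orange filler patch in the dark walnut board. Then press the green button on the control box fully down, let it come up again and move clear. Do not touch or shift the boards, press the red button or disturb the loose things, and keep the fingertips well above the other knots and patches (5 cm or more), so that none of them is shown by mistake.

Things in the scene. Friction and masses are not known exactly. Their poses are not given: they have to be found in the camera images.
- pine: the pale, cream-yellow pine board, 240 x 100 x 22 mm (own x along its length, z up), lying flat on the table, loose; origin at the centre of its underside. Nothing lies on it
- oak: the mid-brown oak board, 240 x 100 x 22 mm (own x along its length, z up), lying flat on the table, loose; origin at the centre of its underside. A tape measure lies on its middle
- walnut: the dark brown walnut board, 240 x 100 x 22 mm (own x along its length, z up), lying flat on the table, loose; origin at the centre of its underside. A pencil lies across its middle
- pine_knot (a point): centre of the round dark brown, nearly black knot, 40 mm across, flush in the top face of the pine board, 22 mm above the table; 70 mm from the middle of the board's length, towards its own +x end
- pine_patch (a point): centre of the round orange filler patch, 40 mm across, flush in the top face of the pine board, 22 mm above the table; 70 mm from the middle of the board's length, towards its own -x end
- oak_knot (a point): centre of the round dark brown, nearly black knot, 40 mm across, flush in the top face of the oak board, 22 mm above the table; 70 mm from the middle of the board's length, towards its own -x end
- oak_patch (a point): centre of the round orange filler patch, 40 mm across, flush in the top face of the oak board, 22 mm above the table; 70 mm from the middle of the board's length, towards its own +x end
- walnut_knot (a point): centre of the round dark brown, nearly black knot, 40 mm across, flush in the top face of the walnut board, 22 mm above the table; 70 mm from the middle of the board's length, towards its own +x end
- walnut_patch (a point): centre of the round orange filler patch, 40 mm across, flush in the top face of the walnut board, 22 mm above the table; 70 mm from the middle of the board's length, towards its own -x end
- box: grey control box, 90 x 180 x 50 mm (x, y, z), fixed to the table right of the boards; origin at the centre of its underside; carries the green and the red button 90 mm apart on its top; which is on the left varies
- green_top (a point): centre of the top face of the green push button, 32 mm across, in a black housing on the control box; pressed straight down
- green (a joint): green button: 0 when up, about 0.006 m when fully down; a spring, about 5 N to the bottom, brings it up again
- red_top (a point): centre of the top face of the red push button, the same size, on the same box
- red (a joint): red button: 0 when up, about 0.006 m when fully down
- tape: yellow tape measure, 50 x 50 x 30 mm, loose on the middle of the oak board; origin at the centre of its underside
- pencil: flat red carpenter's pencil, 12 mm wide, 8 mm thick, about 95 mm long, loose across the middle of the walnut board; origin at the centre of its underside
- glue: white glue bottle, 60 mm across, 170 mm tall, standing loose left of the boards; origin at the centre of its underside
- jar: amber jar with a steel cap, 66 mm across, 80 mm tall, standing loose beyond the boards; origin at the centre of its underside
- screwdriver: screwdriver lying loose left of the boards
- brush: flat brush with a wooden handle lying loose beyond the boards
- offcut: brown wooden offcut, 60 x 45 x 40 mm, loose, beyond the control box; origin at the centre of its underside

How it is judged:
On the way, in this order (a step that is already met when the one before it is completed fails the run):
1. the grasp point dwells above the pine board's dark knot (within 22 mm sideways, 21 to 75 mm above) for 1.8 s (horizontal distance between the grasp point and pine_knot below 0.022 m and z of the grasp point in the frame of pine_knot between 0.021 and 0.075 m), for 1.8 s.
2. then likewise above the walnut board's orange patch for 1.8 s (horizontal distance between the grasp point and walnut_patch below 0.022 m and z of the grasp point in the frame of walnut_patch between 0.021 and 0.075 m), for 1.8 s.
3. then the green button is pressed fully down (4.8 mm) (value of joint green above 0.0048 m), for 0.05 s.
At the end, for the whole second after the job is handed in: Both buttons are up again (within 1.5 mm), the boards are at rest, and every board and loose thing is within 8 mm of where it started (value of joint each of green, red below 0.0015 m and distance of each of pine, oak, walnut, tape, pencil, glue, jar, screwdriver, brush, offcut from where it was at the start of the episode below 0.008 m and linear speed of each of pine, oak, walnut below 0.02 m/s); the robot touches nothing.
It fails at once if a board is touched (over 0.5 N) (contact force between any of the fingers, the arm and pine above 0.5 N or contact force between any of the fingers, the arm and oak above 0.5 N or contact force between any of the fingers, the arm and walnut above 0.5 N).
It fails at once if a board or a loose thing is shifted, lifted or carried (over 8 mm) (distance of any of pine, oak, walnut, tape, pencil, glue, jar, screwdriver, brush, offcut from where it was at the start of the episode above 0.008 m).
It fails at once if the red button is pressed (over 1.5 mm) (value of joint red above 0.0015 m).
It fails at once if the grasp point comes down over another knot or patch (within 22 mm sideways and less than 60 mm above it) ((horizontal distance between the grasp point and pine_patch below 0.022 m and z of the grasp point in the frame of pine_patch below 0.06 m) or (horizontal distance between the grasp point and walnut_knot below 0.022 m and z of the grasp point in the frame of walnut_knot below 0.06 m) or (horizontal distance between the grasp point and oak_knot below 0.022 m and z of the grasp point in the frame of oak_knot below 0.06 m) or (horizontal distance between the grasp point and oak_patch below 0.022 m and z of the grasp point in the frame of oak_patch below 0.06 m)).
It also fails if it takes over 64 s, if anything falls off the work surface, if the arm or the gripper's body presses on something with over 40 N, if the wrist force passes 120 N, or if a joint passes its speed limit or range.

ROBOT

A 6-joint arm with a two-finger parallel gripper is mounted at the origin on the work surface. World frame = base frame: x ahead of the robot, y to its left, z up, the work surface at z = 0. Lengths are in m, angles in rad, forces in N, time in s.
With the tool pointing down it reaches from about 0.275 to 0.825 m from the base axis. Payload 4.9 kg.
Tool frame: the origin (TCP) lies on the centre line of the jaws, within the pads' length; the fingertips stand 11 mm ahead of it and the grasp point (between the pads) lies 8 mm behind it; z points along the fingers, y is the direction in which the jaws open and shut (so a half turn about z gives the same grasp; the last joint's range is limited). The gripper opens to 85 mm and grips with 20 to 120 N. Pads are 22 mm wide; open, the fingers measure 114 mm over their backs; the gripper's body (76 mm by 85 mm) begins 54 mm behind the grasp point. The pads swing forward as they close: fully open they stand 13 mm farther back than shut.
Start: joints at [1.088, 0.326, -0.193, 1.052, 0, 1.437], TCP at [0.188, 0.517, 0.242] pointing down, gripper open.
Joint ranges: [-2.65, 2.65], [-0.97, 1.79], [-1.3, 1.35], [-1.93, 2.1], [-1.47, 1.37], [-3.14, 3.14]. Speed limits (rad/s): [2.57, 2.57, 3.14, 3.14, 3.14, 3.14].

INTERFACE

Orientations are given as a unit quaternion [w, x, y, z].
In Python, from rig import get_obs, snapshot, finish_job gives the robot as it stands.
- The arm moves only by the tool send_rows, never from a script. Its argument "steps" is a list of rows, each a list of 7 numbers: the opening in per cent of the stroke, from 0 (shut) to 100 (fully open), then the shift along the tool's x, y, z in m, then the turn, a rotation vector about the tool's x, y, z in degrees. A call has 1 to 20 rows; each row is the pose to reach, as a shift and turn from the pose commanded when the call began, along the tool's axes at that moment; what a row does not reach only later rows make up. A row lasts 1/8 s, in which the tool goes at most 62.5 mm and 10.7 degrees, less where a joint would pass 70% of its speed; a pose out of reach is approached as far as the arm can. A call with a gripper value outside its range is refused whole. The fingers move at their own pace and stop on an object; "force" is the grip in N (left out, the last holds). Time passes only in rows, so rows that repeat a pose let the fingers close. It gives the time, the measured TCP pose, the force and the opening at its end, in the units of the state.
- get_obs(): the state, without advancing time (a new reading comes with each control period).
- snapshot(name): name is "scene" or "top"; returns a dict with "color" (420x560x3 uint8, red, green, blue), "depth" (420x560 float32, m along the optical axis (not along the pixel's ray), 0 where there is no reading), "camera_matrix" (3x3 intrinsics, pixels), "world_to_cam" (4x4, takes a point from world to camera coordinates). Camera axes: x right, y down, z forward; pixel columns grow to the right and rows downward; lengths in m; the calibration is good to about 2 mm. A picture is of the moment at which its call begins.
- finish_job(): hands the job in, once; it reports no verdict.
The state is a dict: "clock": time; "joints": joint angles; "qvel": joint speeds; "joint_torque": joint torques, N m; "eef_pos": TCP position; "tcp_rot": TCP orientation; "contact_force": force on the tool from outside, world axes, zero at the start; "torque": the same for the moment, N m; "width": finger opening in m.
Only numpy, scipy, OpenCV 4.12 (cv2) and the standard library are available. Lean on these libraries where they do the work, as an engineer would, in place of code of your own. Each camera call takes 0.05 s, during which the arm holds its last target. There are 200 camera calls.

## Working session

There is one attempt and no reset: what is moved stays moved. The work goes in short steps, Python scripts to look and compute and a tool call to move; the robot and the scene stay as the last step left them, time stands still between calls to the robot, and variables do not carry over. Pictures are saved under pics/ and viewed, about 8 in all and at most 12, crops included, and the job is handed in when it is done.

Besides the shell and the picture viewer there is one more tool, called after ">>>" as a command line: name --pt "numbers of a row" for each row, then --argument value for the rest. send_rows: Moves the arm, as the interface text tells. Its arguments: {"type":"object","properties":{"steps":{"type":"array","items":{"type":"array","items":{"type":"number"}}},"force":{"type":"number"}},"required":["steps"]}

```bash
mkdir -p pics; python3 - <<'E'
from rig import *
import cv2,numpy as np
o=get_obs();print({k:np.round(v,3).tolist() for k,v in o.items()})
for n in("top","scene"):
    s=snapshot(n);np.savez(f"{n}0.npz",**s);cv2.imwrite(f"pics/{n}0.png",s["color"][:,:,::-1])
    print(s["camera_matrix"],s["world_to_cam"])
E
```

```text
{'clock': 0.0, 'joints': [1.088, 0.327, -0.194, 1.052, -0.0, 1.437], 'qvel': [0.001, 0.002, 0.0, -0.0, 0.001, 0.001], 'joint_torque': [0.001, -44.34, 26.244, 0.016, -0.0, 0.0], 'eef_pos': [0.188, 0.516, 0.241], 'tcp_rot': [-0.0, 0.174, 0.985, -0.001], 'contact_force': [0.13, 0.535, -0.241], 'torque': [0.02, 0.049, 0.018], 'width': 0.086}
[[488.43251418   0.         276.59838898]
 [  0.         488.43251418 206.86390175]
 [  0.           0.           1.        ]] [[ 0.00368721 -0.99998704  0.00351151  0.0195851 ]
 [-0.97600545 -0.00436325 -0.21770237  0.6218575 ]
 [ 0.21771487 -0.00262454 -0.97600889  1.09836418]
 [ 0.          0.          0.          1.        ]]
[[498.74905034   0.         276.89221433]
 [  0.         498.74905034 209.60659182]
 [  0.           0.           1.        ]] [[ 0.26570383  0.96385926  0.01941167 -0.18430588]
 [ 0.64809015 -0.16367772 -0.7437666  -0.30867144]
 [-0.71370907  0.21020214 -0.66815749  1.60515252]
 [ 0.          0.          0.          1.        ]]
```

View pics/top0.png

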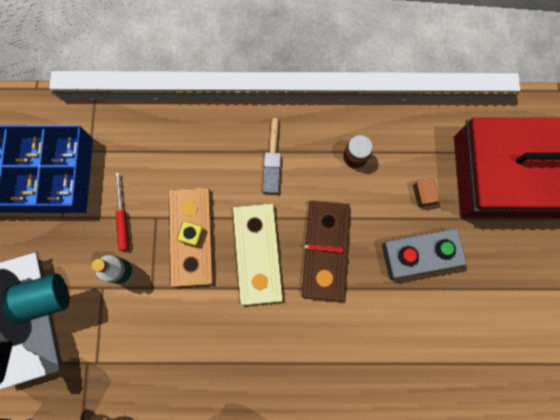

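View pics/scene0.png

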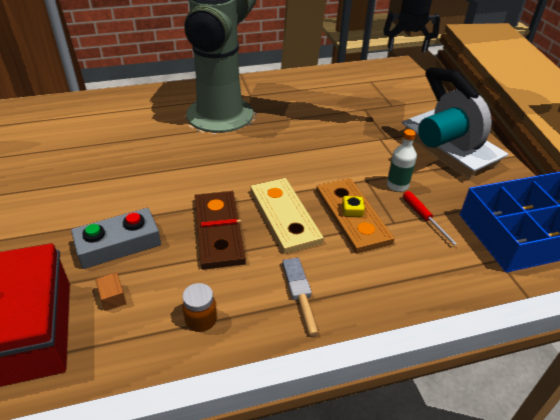

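The top view shows the pine knot at (255,225), walnut patch at (325,278), green button at (447,249) and red button at (410,256). The scene view agrees with this, and the gripper is high up at the left, clear of everything.

```bash
cat >m.py <<'E'
import cv2,numpy as np
def ray(s,uv,z):
    K,T=s["camera_matrix"],s["world_to_cam"];R,t=T[:3,:3],T[:3,3]
    c=-R.T@t;d=R.T@np.linalg.inv(K)@np.array([*uv,1]);return c+d*(z-c[2])/d[2]
def pt(s,u,v):
    K,T=s["camera_matrix"],s["world_to_cam"];r=s["depth"][v-3:v+4,u-3:u+4];d=np.median(r[r>0])
    return T[:3,:3].T@(np.linalg.inv(K)@[u,v,1]*d-T[:3,3])
def blob(s,uv,kind,r=16):
    h=cv2.cvtColor(s["color"],cv2.COLOR_RGB2HSV).astype(int);H,S,V=h[...,0],h[...,1],h[...,2]
    m={"dark":V<90,"orange":(H>8)&(H<20)&(S>180)&(V>150),"green":(H>45)&(H<80)&(S>120)&(V>60),"red":((H<8)|(H>172))&(S>150)&(V>100)}[kind].astype(np.uint8)
    w=np.zeros_like(m);cv2.circle(w,uv,r,1,-1);m&=w
    n,l,st,c=cv2.connectedComponentsWithStats(m);i=1+np.argmax(st[1:,4]);return c[i],st[i]
E
python3 - <<'E'
from m import *
np.set_printoptions(precision=4,suppress=True)
P={"pine_knot":("dark",.022,(255,225),(296,228)),"pine_patch":("orange",.022,(260,282),(275,193)),"walnut_patch":("orange",.022,(325,278),(216,205)),"green":("green",.07,(447,249),(93,232)),"red":("red",.07,(410,256),(133,220))}
for k,(c,z,a,b) in P.items():
  for n,uv in(("top",a),("scene",b)):
    s=dict(np.load(n+"0.npz"));ce,st=blob(s,uv,c);print(k,n,ce,st,ray(s,ce,z),"depth",pt(s,*np.round(ce).astype(int)))
s=dict(np.load("top0.npz"))
for k,uv in dict(walknot=(329,221),oakknot=(191,264),glue=(112,268),jar=(359,146),box_face=(428,254)).items():print(k,pt(s,*uv))
E
```

```text
pine_knot top [254.2464 224.3623] [248 218  14  13 138] [0.5877 0.077  0.022 ] depth [0.5885 0.0776 0.0226]
pine_knot scene [295.5478 227.8957] [289 223  14  11 115] [0.5876 0.0749 0.022 ] depth [0.5885 0.0757 0.0223]
pine_patch top [259.6562 281.0625] [254 276  12  11  64] [0.4492 0.0621 0.022 ] depth [0.4492 0.0612 0.0234]
pine_patch scene [274.748  192.4146] [268 188  15  10 123] [0.4488 0.0613 0.022 ] depth [0.4475 0.0623 0.0222]
walnut_patch top [324.1698 277.75  ] [317 270  16  17 212] [ 0.4577 -0.0933  0.022 ] depth [ 0.457  -0.0928  0.0227]
walnut_patch scene [215.3699 204.2808] [207 199  17  11 146] [ 0.4572 -0.0945  0.022 ] depth [ 0.4556 -0.0952  0.0218]
green top [446.9568 248.0062] [440 241  15  15 162] [ 0.5244 -0.3777  0.07  ] depth [ 0.5241 -0.3771  0.0719]
green scene [ 92.2701 229.0803] [ 85 224  15  12 137] [ 0.5273 -0.3789  0.07  ] depth [ 0.5284 -0.3792  0.0714]
red top [409.7208 254.7143] [403 248  14  14 154] [ 0.5083 -0.2894  0.07  ] depth [ 0.5073 -0.2894  0.0721]
red scene [132.8347 217.405 ] [126 212  14  11 121] [ 0.5106 -0.2904  0.07  ] depth [ 0.5108 -0.2899  0.0713]
walknot [ 0.5966 -0.1075  0.0236]
oakknot [0.4893 0.2286 0.0233]
glue [0.4695 0.3853 0.1237]
jar [ 0.772  -0.1779  0.0797]
box_face [ 0.5125 -0.3383  0.051 ]
```

```bash
cat >d.py <<'E'
import sys,numpy as np
from rig import get_obs
from scipy.spatial.transform import Rotation as Ro
o=get_obs();q=np.array(o["tcp_rot"]);R=Ro.from_quat(q[[1,2,3,0]])
print("t",o["clock"],"pos",np.round(o["eef_pos"],4),"rv",np.round(R.as_rotvec(),3),"w",o["width"],"f",np.round(o["contact_force"],2))
for a in sys.argv[1:]:
    w=np.array(eval(a));print(w,"-> tool shift",np.round(R.inv().apply(w-o["eef_pos"]),4))
E
python3 d.py .588,.076,.24 .588,.076,.12
```

```text
t 0.1 pos [0.1877 0.5164 0.2416] rv [-5.450e-01 -3.093e+00  2.000e-03] w 0.0856694712975872 f [-1.08 -0.29  0.54]
[0.588 0.076 0.24 ] -> tool shift [-0.5267 -0.2771  0.0019]
[0.588 0.076 0.12 ] -> tool shift [-0.5267 -0.2769  0.1219]
```

>>> send_rows --pt "0 -0.03 -0.015 0" --pt "0 -0.06 -0.03 0"

```text
schema error: expected 7 numbers
```

>>> send_rows --pt "0 -0.03 -0.016 0 0 0 0" --pt "0 -0.07 -0.037 0 0 0 0" --pt "0 -0.11 -0.058 0 0 0 0" --pt "0 -0.15 -0.079 0 0 0 0" --pt "0 -0.19 -0.1 0 0 0 0" --pt "0 -0.23 -0.121 0 0 0 0" --pt "0 -0.27 -0.142 0 0 0 0" --pt "0 -0.31 -0.163 0 0 0 0" --pt "0 -0.35 -0.184 0 0 0 0" --pt "0 -0.39 -0.205 0 0 0 0" --pt "0 -0.43 -0.226 0 0 0 0" --pt "0 -0.47 -0.247 0 0 0 0" --pt "0 -0.505 -0.266 0 0 0 0" --pt "0 -0.527 -0.277 0 0 0 0" --pt "0 -0.527 -0.277 0 0 0 0" --pt "0 -0.527 -0.277 0.04 0 0 0" --pt "0 -0.527 -0.277 0.08 0 0 0" --pt "0 -0.527 -0.277 0.11 0 0 0" --pt "0 -0.527 -0.277 0.122 0 0 0" --pt "0 -0.527 -0.277 0.122 0 0 0"

```text
clock: 2.6
eef_pos: [0.5878, 0.077, 0.12]
tcp_rot: [-0.001, 0.173, 0.985, -0.0]
contact_force: [0.1, -0.5, 0.0]
width: 0.0001
```

```bash
python3 - <<'E'
from rig import *
import cv2,numpy as np
a=snapshot("top")["color"][150:330,170:370,::-1];b=snapshot("scene")["color"][100:280,200:400,::-1]
cv2.imwrite("pics/a1.png",cv2.resize(np.hstack([a,b]),None,fx=2,fy=2))
E
python3 d.py .588,.076,.058
```

```text
t 2.7 pos [0.5892 0.0768 0.1215] rv [5.440e-01 3.092e+00 1.000e-03] w -6.314142747360867e-05 f [-0.03  0.24 -0.04]
[0.588 0.076 0.058] -> tool shift [ 0.001  -0.0013  0.0635]
```

View pics/a1.png

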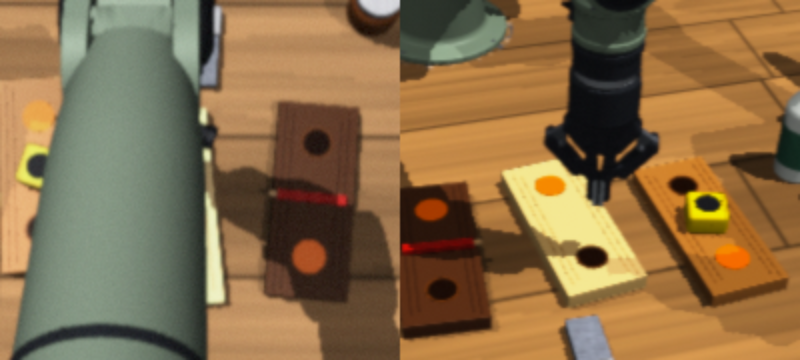

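The closed fingertips, at scene pixel (299,200), are over the knot end of the pine board and well clear of the tape. Next I descend and dwell.

>>> send_rows --pt "0 0 0 0.02 0 0 0" --pt "0 0 0 0.04 0 0 0" --pt "0 0 0 0.055 0 0 0" --pt "0 0 0 0.063 0 0 0" --pt "0 0 0 0.063 0 0 0" --pt "0 0 0 0.063 0 0 0" --pt "0 0 0 0.063 0 0 0" --pt "0 0 0 0.063 0 0 0" --pt "0 0 0 0.063 0 0 0" --pt "0 0 0 0.063 0 0 0" --pt "0 0 0 0.063 0 0 0" --pt "0 0 0 0.063 0 0 0" --pt "0 0 0 0.063 0 0 0" --pt "0 0 0 0.063 0 0 0" --pt "0 0 0 0.063 0 0 0" --pt "0 0 0 0.063 0 0 0" --pt "0 0 0 0.063 0 0 0" --pt "0 0 0 0.063 0 0 0" --pt "0 0 0 0.063 0 0 0" --pt "0 0 0 0.063 0 0 0"

```text
clock: 5.2
eef_pos: [0.5885, 0.0765, 0.0573]
tcp_rot: [-0.0, 0.174, 0.985, -0.0]
contact_force: [-0.4, -0.5, 0.0]
width: 0.0001
```

```bash
python3 - <<'E'
from rig import *
import cv2,numpy as np
b=snapshot("scene")["color"][140:280,200:400,::-1]
cv2.imwrite("pics/a2.png",cv2.resize(b,None,fx=3,fy=3))
E
python3 d.py .588,.076,.16 .4575,-.094,.16
```

```text
t 5.25 pos [0.5886 0.0765 0.0573] rv [ 0.545  3.094 -0.   ] w -0.00024568961824108024 f [-0.26 -1.01  0.38]
[0.588 0.076 0.16 ] -> tool shift [ 0.0004 -0.0006 -0.1027]
[ 0.4575 -0.094   0.16  ] -> tool shift [ 0.0649 -0.205  -0.1027]
```

View pics/a2.png

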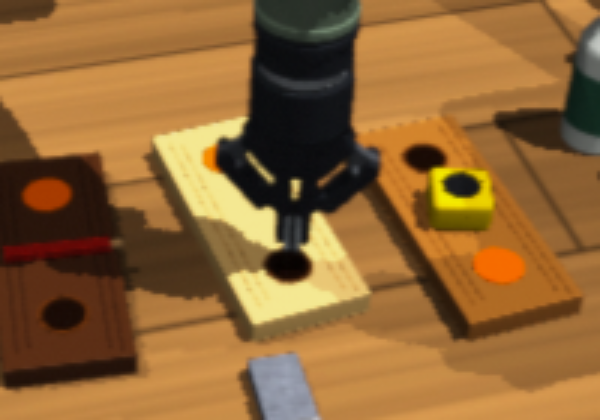

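The tips, at crop pixel (292,243), hover about 2 cm over the knot at (288,265). I'll hold for two more rows, then rise, cross over and descend on the walnut patch.

>>> send_rows --pt "0 0 0 0 0 0 0" --pt "0 0 0 0 0 0 0" --pt "0 0 0 -0.03 0 0 0" --pt "0 0 0 -0.07 0 0 0" --pt "0 0 0 -0.103 0 0 0" --pt "0 0 0 -0.103 0 0 0" --pt "0 0.01 -0.03 -0.103 0 0 0" --pt "0 0.022 -0.07 -0.103 0 0 0" --pt "0 0.035 -0.11 -0.103 0 0 0" --pt "0 0.048 -0.15 -0.103 0 0 0" --pt "0 0.06 -0.19 -0.103 0 0 0" --pt "0 0.065 -0.205 -0.103 0 0 0" --pt "0 0.065 -0.205 -0.103 0 0 0" --pt "0 0.065 -0.205 -0.103 0 0 0" --pt "0 0.065 -0.205 -0.08 0 0 0" --pt "0 0.065 -0.205 -0.05 0 0 0" --pt "0 0.065 -0.205 -0.02 0 0 0" --pt "0 0.065 -0.205 -0.004 0 0 0" --pt "0 0.065 -0.205 0.001 0 0 0" --pt "0 0.065 -0.205 0.001 0 0 0"

```text
clock: 7.75
eef_pos: [0.4579, -0.0934, 0.0563]
tcp_rot: [-0.0, 0.173, 0.985, 0.0]
contact_force: [0.7, -0.4, 0.1]
width: 0.0002
```

>>> send_rows --pt "0 0 0 0 0 0 0" --pt "0 0 0 0 0 0 0" --pt "0 0 0 0 0 0 0" --pt "0 0 0 0 0 0 0" --pt "0 0 0 0 0 0 0" --pt "0 0 0 0 0 0 0" --pt "0 0 0 0 0 0 0" --pt "0 0 0 0 0 0 0" --pt "0 0 0 0 0 0 0" --pt "0 0 0 0 0 0 0" --pt "0 0 0 0 0 0 0" --pt "0 0 0 0 0 0 0" --pt "0 0 0 0 0 0 0" --pt "0 0 0 0 0 0 0" --pt "0 0 0 0 0 0 0" --pt "0 0 0 0 0 0 0" --pt "0 0 0 0 0 0 0" --pt "0 0 0 0 0 0 0"

```text
clock: 10.0
eef_pos: [0.4574, -0.094, 0.0563]
tcp_rot: [0.0, 0.174, 0.985, -0.0]
contact_force: [-0.0, -0.2, -0.4]
width: 0.0001
```

```bash
python3 - <<'E'
from rig import *
import cv2,numpy as np
b=snapshot("scene")["color"][120:280,60:320,::-1]
cv2.imwrite("pics/a3.png",cv2.resize(b,None,fx=3,fy=3))
E
python3 d.py .4575,-.094,.16 .526,-.378,.16 .526,-.378,.095
```

```text
t 10.05 pos [ 0.4574 -0.094   0.0563] rv [-0.545 -3.094  0.   ] w -0.00027388838474899847 f [-0.    0.6  -0.52]
[ 0.4575 -0.094   0.16  ] -> tool shift [-1.000e-04 -0.000e+00 -1.037e-01]
[ 0.526 -0.378  0.16 ] -> tool shift [-0.1615 -0.2435 -0.1037]
[ 0.526 -0.378  0.095] -> tool shift [-0.1615 -0.2435 -0.0387]
```

View pics/a3.png

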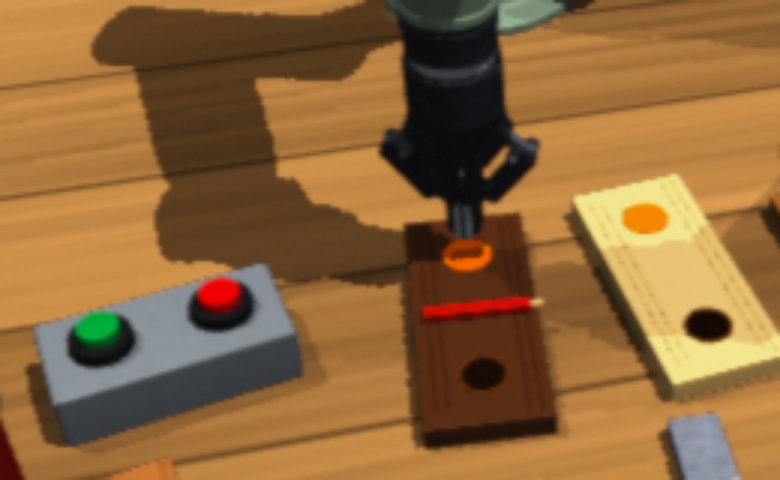

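The tips, at crop pixel (463,235), hover over the patch at (467,255), with their shadow inside it. Next I rise and go over to the green button.

>>> send_rows --pt "0 0 0 0 0 0 0" --pt "0 0 0 -0.03 0 0 0" --pt "0 0 0 -0.07 0 0 0" --pt "0 0 0 -0.104 0 0 0" --pt "0 0 0 -0.104 0 0 0" --pt "0 -0.02 -0.03 -0.104 0 0 0" --pt "0 -0.045 -0.068 -0.104 0 0 0" --pt "0 -0.07 -0.106 -0.104 0 0 0" --pt "0 -0.095 -0.144 -0.104 0 0 0" --pt "0 -0.12 -0.182 -0.104 0 0 0" --pt "0 -0.145 -0.22 -0.104 0 0 0" --pt "0 -0.158 -0.238 -0.104 0 0 0" --pt "0 -0.1615 -0.2435 -0.104 0 0 0" --pt "0 -0.1615 -0.2435 -0.104 0 0 0" --pt "0 -0.1615 -0.2435 -0.08 0 0 0" --pt "0 -0.1615 -0.2435 -0.055 0 0 0" --pt "0 -0.1615 -0.2435 -0.039 0 0 0" --pt "0 -0.1615 -0.2435 -0.039 0 0 0" --pt "0 -0.1615 -0.2435 -0.039 0 0 0"

```text
clock: 12.42
eef_pos: [0.5265, -0.3781, 0.0962]
tcp_rot: [0.0, 0.173, 0.985, -0.0]
contact_force: [-0.4, -1.0, -0.3]
width: 0.0002
```

```bash
python3 - <<'E'
from rig import *
import cv2,numpy as np
b=snapshot("scene")["color"][120:280,40:240,::-1]
cv2.imwrite("pics/a4.png",cv2.resize(b,None,fx=4,fy=3.7))
E
python3 d.py .526,-.378,.0825 
```

```text
t 12.475 pos [ 0.5266 -0.3784  0.0964] rv [ 5.450e-01  3.092e+00 -1.000e-03] w 0.0002065372132324771 f [-0.02  0.14  0.65]
[ 0.526  -0.378   0.0825] -> tool shift [0.0007 0.0001 0.0139]
```

View pics/a4.png

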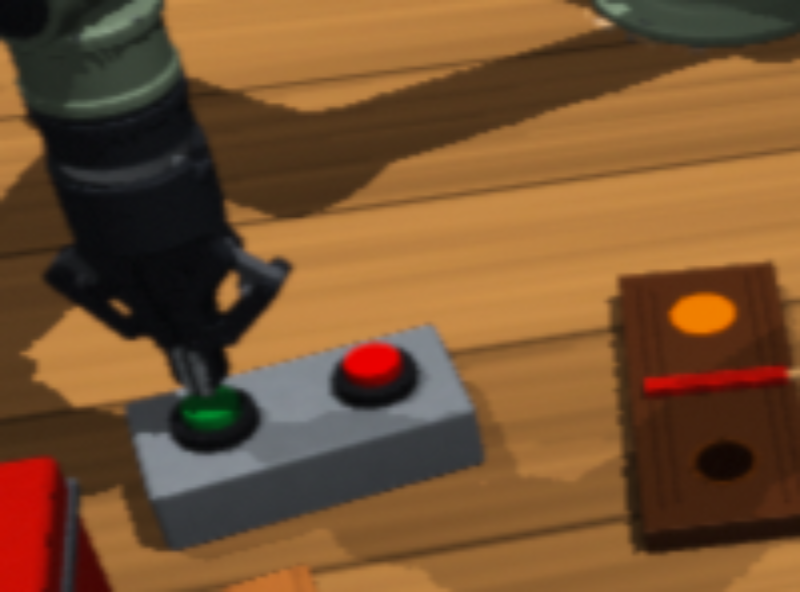

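The tips, at crop pixel (198,390), are just over the green cap at (210,408). I'll press slowly and watch the force.

>>> send_rows --pt "0 0 0 0.006 0 0 0" --pt "0 0 0 0.011 0 0 0" --pt "0 0 0 0.014 0 0 0" --pt "0 0 0 0.017 0 0 0" --pt "0 0 0 0.019 0 0 0" --pt "0 0 0 0.019 0 0 0" --pt "0 0 0 0.019 0 0 0"

```text
clock: 13.35
eef_pos: [0.526, -0.378, 0.0771]
tcp_rot: [0.0, 0.173, 0.985, -0.0]
contact_force: [-3.0, 1.8, 7.3]
width: 0.0001
```

>>> send_rows --pt "0 0 0 0.001 0 0 0" --pt "0 0 0 0.001 0 0 0" --pt "0 0 0 0.001 0 0 0"

```text
clock: 13.72
eef_pos: [0.526, -0.378, 0.077]
tcp_rot: [0.0, 0.174, 0.985, -0.0]
contact_force: [-3.4, 2.7, 12.9]
width: 0.0003
```

The force rose to 12.9 N with no further travel, so the button is at its stop. I'll lift clear.

>>> send_rows --pt "0 0 0 -0.005 0 0 0" --pt "0 0 0 -0.015 0 0 0" --pt "0 0 0 -0.04 0 0 0" --pt "0 0 0 -0.08 0 0 0" --pt "0 0 0 -0.12 0 0 0" --pt "0 0 0 -0.14 0 0 0" --pt "0 0.04 0 -0.14 0 0 0" --pt "0 0.08 0 -0.14 0 0 0" --pt "0 0.12 0 -0.14 0 0 0" --pt "0 0.14 0 -0.14 0 0 0" --pt "0 0.14 0 -0.14 0 0 0" --pt "0 0.14 0 -0.14 0 0 0" --pt "0 0.14 0 -0.14 0 0 0"

```text
clock: 15.35
eef_pos: [0.3952, -0.3306, 0.2152]
tcp_rot: [0.0, 0.173, 0.985, -0.0]
contact_force: [0.3, 0.8, 0.0]
width: 0.0001
```

```bash
python3 - <<'E'
from rig import *
from m import *
t=dict(np.load("scene0.npz"));s=snapshot("scene")
for k,c,uv in(("green","green",(93,232)),("red","red",(133,220)),("pine_knot","dark",(296,228)),("wal_patch","orange",(216,205))):
    print(k,blob(t,uv,c)[0],blob(s,uv,c)[0],pt(t,*uv).round(4),pt(s,*uv).round(4))
cv2.imwrite("pics/a5.png",s["color"][:,:,::-1])
E
python3 d.py
```

```text
green [ 92.27007299 229.08029197] [ 92.27536232 229.12318841] [ 0.5362 -0.3776  0.0691] [ 0.5359 -0.3776  0.0689]
red [132.83471074 217.40495868] [132.8442623  217.45081967] [ 0.5182 -0.2907  0.0689] [ 0.5187 -0.2907  0.0694]
pine_knot [295.54782609 227.89565217] [295.55357143 227.9375    ] [0.5885 0.0757 0.0223] [0.5892 0.0754 0.023 ]
wal_patch [215.36986301 204.28082192] [215.2739726 204.2739726] [ 0.4599 -0.0934  0.0217] [ 0.4606 -0.0935  0.0224]
t 15.4 pos [ 0.3951 -0.3305  0.2151] rv [ 0.544  3.094 -0.   ] w -4.596211949899937e-05 f [-0.77 -0.23 -0.22]
```

View pics/a5.png

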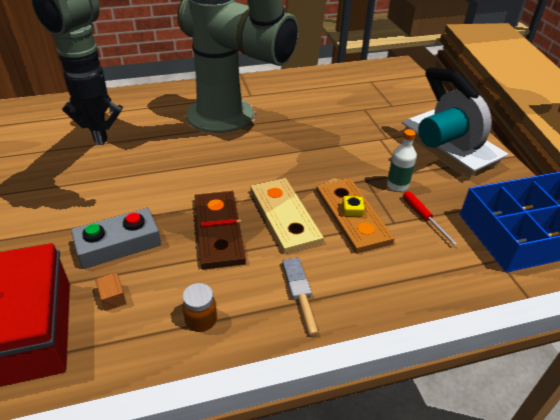

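The arm is clear, at pixel (95,125). Both buttons, at (92,229) and (133,217), and the boards are where they started.

```bash
python3 -c "from rig import *;print(finish_job())"
```

```text
the job is handed in; nothing more can be done
None
```

I pointed at the pine knot and then at the walnut patch, pressed the green button to its stop, moved clear and handed the job in at about 15.5 s. At each flaw the shut fingertips were about 2 cm above it for 2.2–2.4 s.

- **Button press:** at the bottom the force rose from 7 to 13 N with no further travel, so I took it as fully down.
- **Final picture:** both buttons are up. The two buttons, the pine knot and the walnut patch are within 0.1 px of their first positions. By eye, nothing else had moved.
- **Arm:** it ended clear of everything, with no contact force beyond sensor noise.
- **Failed or disagreed:** one move call was refused because its rows had too few numbers, and nothing moved. No check failed. The two cameras differed by up to about 3 mm, within tolerance.

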